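Gauge the brass bushing of a laptop-arm base

ROBOT

A 7-joint arm with a two-finger parallel gripper is mounted at the origin on the work surface. World frame = base frame: x ahead of the robot, y to its left, z up, the work surface at z = 0. Lengths are in m, angles in rad, forces in N, time in s.
With the tool pointing down it reaches from about 0.425 to 0.825 m from the base axis. Payload 3.6 kg.
Tool frame: the origin (TCP) lies on the centre line of the jaws, within the pads' length; the fingertips stand 22 mm ahead of it and the grasp point (between the pads) lies 3 mm ahead of it; z points along the fingers, y is the line along which they close (so a half turn about z gives the same grasp; the last joint's range is limited). The gripper opens to 85 mm and grips with 20 to 120 N. Pads are 22 mm wide; open, the fingers measure 114 mm over their backs; the gripper's body (76 mm by 85 mm) begins 54 mm behind the grasp point. The pads swing forward as they close: fully open they stand 13 mm farther back than shut.
Start: joints at [-1.343, 0.615, -0.013, 1.423, 0.008, 1.103, -0.04], TCP at [0.163, 0.629, 0.253] pointing down, gripper open.
Joint ranges: [-3.12, 3.12], [-0.3, 2.06], [-1.34, 1.32], [0.26, 2.42], [-1.36, 4.5], [0.01, 1.98], [-2.84, 2.84]. Speed limits (rad/s): [2.79, 2.79, 3.14, 3.14, 3.14, 3.14, 3.14].

INTERFACE

Orientations are given as a unit quaternion [x, y, z, w].
In Python, from bench import bot gives the robot as it stands.
- The arm moves only by the tool jog_arm, never from a script. Its argument "commands" is a list of rows, each an object with "delta_pos": the shift along the tool's x, y, z normalised to -1 to 1, where 1 is 0.2 m, a list of three; "rot": the turn, a rotation vector about the tool's x, y, z normalised to -1 to 1, where 1 is pi rad, a list of three. In form: [{"delta_pos": [dx, dy, dz], "rot": [wx, wy, wz]}, ...]. A call has 1 to 5 rows; each row is the pose to reach, as a shift and turn from the pose commanded when the call began, along the tool's axes at that moment, turning the shorter way round; what a row does not reach only later rows make up. A row lasts 1/8 s, in which the tool goes at most 62.5 mm and 10.7 degrees, less where a joint would pass 70% of its speed; a pose out of reach is approached as far as the arm can. A call with a number of a shift or a turn outside -1 to 1 is refused whole. A call with a gripper value outside its range is refused whole. "jaw" is the gripper command: -1 is fully open, 1 is shut, values between are in proportion, set as the call begins (left out, the last holds). The fingers move at their own pace and stop on an object; the grip force is fixed at half the most. Time passes only in rows, so rows that repeat a pose let the fingers close. It gives the time, the measured TCP pose, the force, the opening and the grip force at its end, in the units of the state.
- bot.observe(): the state, without advancing time (a new reading comes with each control period).
- bot.grab_frame(name): name is "scene" or "top"; returns the picture (420x560x3 uint8, blue, green, red); there is no depth.
- bot.calibration(name): a dict with "fovy" (degrees; the focal length in pixels is half the picture's height over the tangent of half this angle, whatever the lens; pixels are square), "cx", "cy" (the principal point, pixels), "R" (3x3) and "t" (3): a world point X has camera coordinates R X + t. Camera axes: x right, y down, z forward; pixel columns grow to the right and rows downward; lengths in m; the calibration is good to about 2 mm. A picture is of the moment at which its call begins. calibration takes no time and is no camera call.
- bot.hand_in(): hands the job in; it is judged then, once.
The state is a dict: "time": time; "joint_pos": joint angles; "qvel": joint speeds; "tau": joint torques, N m; "tcp_pos": TCP position; "tool_rot": TCP orientation; "wrist_force": force on the tool from outside, world axes, zero at the start; "wrist_torque": the same for the moment, N m; "grip_width": finger opening in m; "gripper_force": force on a finger pad.
Only numpy, scipy, OpenCV 4.12 (cv2) and the standard library are available. Lean on these libraries where they do the work, as an engineer would, in place of code of your own. Each camera call takes 0.05 s, during which the arm holds its last target. There are 200 camera calls.

TASK

On the laptop repair bench, check the bore of the brass bushing (not the black one, which must be left untouched) with the two-pronged plug gauge: push its green go prong fully home into the brass bushing, then draw it out and press the red no-go prong down squarely on the mouth of the same bore to confirm that it is refused. Finally stand the gauge back upright on its blue mat and let go.

Things in the scene. Friction and masses are not known exactly. Their poses are not given: they have to be found in the camera images.
- gauge: Loose 0.25 kg plug gauge standing on two 32 mm steel prongs under a 118 x 22 x 10 mm bar. Origin: midway between the prong ends; x towards the go prong, z up. Green go prong: at x +40, dia 26, lowest 10 mm tapering to 16. Red no-go prong: at x -40, dia 38, flat. Bar z 32-42. Black grip block on the bar's middle, 32 (x) x 24 (y), z 42-82: pinch it across y from above.
- brass_base: Fixed desk base of a laptop arm: aluminium plate 80 x 80 x 8 mm with an upright round BRASS bushing, outer dia 50, its mouth 50 mm above the bench. Vertical bore dia 30, 42 deep: the go prong enters all its 32 mm until the bar rests on the rim; the no-go prong cannot enter and stops on the rim. Origin: centre of the bore's mouth; z up.
- black_base: The other base, same shape and sizes and also fixed, but with a BLACK plastic bushing: not to be touched. Origin: centre of its bore's mouth; z up.
- mat: Blue flat mat fixed to the bench, 170 mm (x) x 110 mm (y) x 2 mm, on which the gauge stands at the start, and where it goes back. Origin at the centre of its underside; z up.

How it is judged:
By the outcome, as a careful person would: the job done as asked, in the order asked, and still so for the second after the job is handed in, with the robot touching nothing.
It also fails if it takes over 54 s, if anything falls off the work surface, if the arm or the gripper's body presses on something with over 40 N, if the wrist force passes 120 N, or if a joint passes its speed limit or range.

## Working session

There is one attempt and no reset: what is moved stays moved. The work goes in short steps, Python scripts to look and compute and a tool call to move; the robot and the scene stay as the last step left them, time stands still between calls to the robot, and variables do not carry over. Pictures are saved under pics/ and viewed, at most 10 in all, crops included, and the job is handed in when it is done.

Besides the shell and the picture viewer there is one more tool, called after "Request:" by a JSON object that holds its "fn" and its "kwargs". jog_arm: Moves the arm, as the interface text tells. Scaled input: -1 to 1 covers 0.2 m each way for a shift and pi rad each way for a turn. Its arguments: {"type":"object","properties":{"commands":{"type":"array","items":{"type":"object","properties":{"delta_pos":{"type":"array","items":{"type":"number"}},"rot":{"type":"array","items":{"type":"number"}}}}},"jaw":{"type":"number"}},"required":["commands"]}

```bash
mkdir -p pics; python3 - <<'E'
from bench import bot
import cv2,numpy as np
for n in("scene","top"):
    f=bot.grab_frame(n);cv2.imwrite(f"pics/{n}0.png",f);c=bot.calibration(n);print(n,c)
s=bot.observe();print(s)
E
```

```text
scene {'fovy': 44.487821261398715, 'cx': 276.90270536946315, 'cy': 213.85978982721417, 'R': array([[ 0.67045702,  0.74187375, -0.01052279],
       [ 0.57140493, -0.5253413 , -0.63048626],
       [-0.47326927,  0.41670116, -0.77612908]]), 't': array([-0.36403451, -0.26327784,  1.39083002])}
top {'fovy': 52.87316217054053, 'cx': 285.53754573333043, 'cy': 210.15944282310056, 'R': array([[-0.02253696, -0.99964098,  0.01449133],
       [-0.98037188,  0.01925811, -0.19621443],
       [ 0.19586491, -0.01862897, -0.98045392]]), 't': array([0.01777499, 0.551833  , 0.7114923 ])}
{'time': 0.1, 'joint_pos': array([-1.34347309,  0.61584288, -0.0126179 ,  1.42475211,  0.00808019,
        1.10340094, -0.04039471]), 'qvel': array([-8.93746591e-04, -1.19931784e-03,  1.09725524e-04, -2.80269128e-03,
        7.46741587e-05, -4.13088417e-04,  1.23100515e-03]), 'tau': array([ 9.97852694e-04, -4.70385182e+01,  2.60283658e-01, -1.71570414e+01,
        1.01791116e-02,  5.96246551e-03, -7.43498873e-06]), 'tcp_pos': array([0.16304077, 0.62855713, 0.25223623]), 'tool_rot': array([ 1.26539851e-01,  9.91960826e-01, -1.16812379e-03, -1.43238256e-04]), 'wrist_force': array([-0.2102348 ,  0.18167266,  0.53599073]), 'wrist_torque': array([ 0.0045179 , -0.01620324, -0.01939426]), 'gripper_force': 0.0, 'grip_width': 0.08527963490159178}
```

View pics/scene0.png

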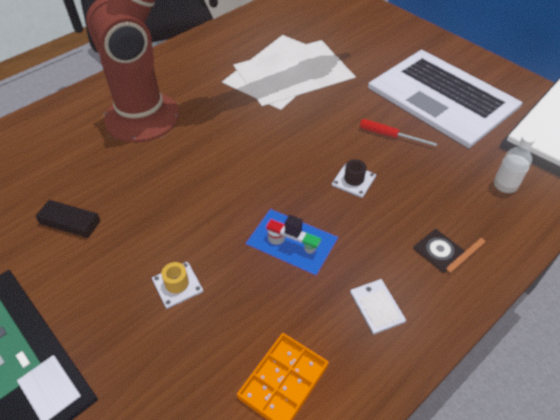

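View pics/top0.png

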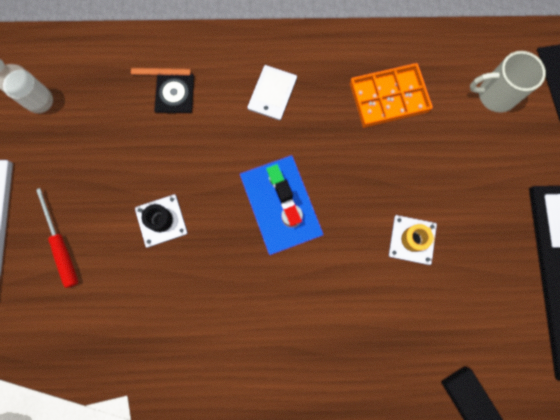

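The scene view shows the gauge on the blue mat (~290,238), brass bushing (~175,278) and black bushing (~355,175). The top view shows them at (285,200), (418,238) and (158,217). I'll zoom in next to pick exact points.

```bash
python3 - <<'E'
import cv2,numpy as np
t=cv2.imread("pics/top0.png");s=cv2.imread("pics/scene0.png")
r=lambda im,x,y,w,h,k:cv2.resize(im[y:y+h,x:x+w],None,fx=k,fy=k,interpolation=cv2.INTER_CUBIC)
a=np.hstack([r(t,235,150,100,75,4),r(t,370,200,100,75,4)])
b=np.hstack([r(s,240,200,100,75,4),r(s,130,240,100,75,4)])
cv2.imwrite("pics/crop0.png",np.vstack([a,b]))
E
```

```text
(no output)
```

View pics/crop0.png

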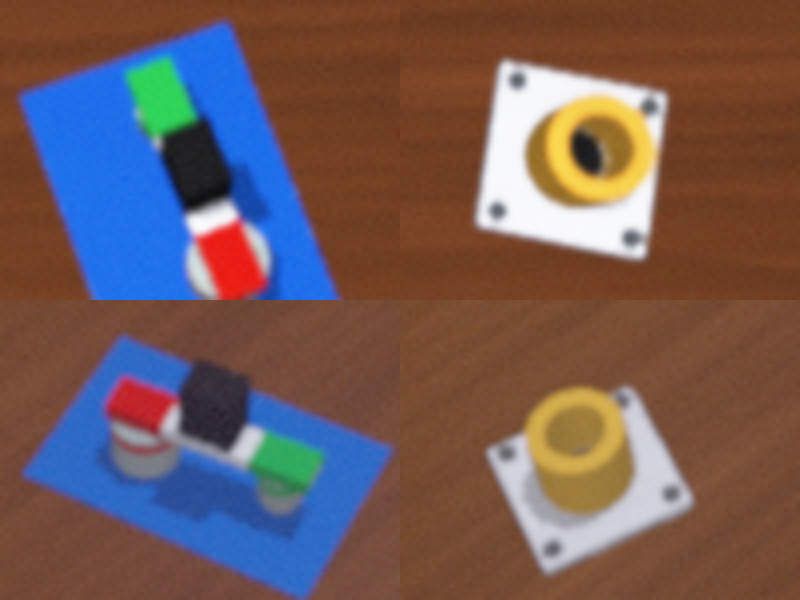

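The crops (top row from the top camera, bottom row from the scene camera) show the bar ends and the bushing rim clearly. I'll triangulate the picked points.

```bash
cat > h.py <<'E'
from bench import bot
import numpy as np
from scipy.optimize import least_squares
C={n:bot.calibration(n) for n in("top","scene")}
def proj(n,X):
    c=C[n];f=210/np.tan(np.radians(c["fovy"])/2);p=np.atleast_2d(X)@c["R"].T+c["t"]
    return p[:,:2]/p[:,2:]*f+[c["cx"],c["cy"]]
def up(c,off): return (np.array(c,float)+.5)/4-.5+off
def tri(a,b):
    r=least_squares(lambda X:np.r_[(proj("top",X)-a)[0],(proj("scene",X)-b)[0]],[.5,0,.05]);return r.x,np.abs(r.fun).max()
E
python3 - <<'E'
from h import *
gt=lambda x,y:up((x,y),(235,150));bt=lambda x,y:up((x-400,y),(370,200))
gs=lambda x,y:up((x,y-300),(240,200));bs=lambda x,y:up((x-400,y-300),(130,240))
for n in C: print(n,-C[n]["R"].T@C[n]["t"])
P=lambda k,a,b:print(k,*[np.round(v,4) for v in tri(a,b)])
P("rim",bt(601,149),bs(576,430))
P("plateA",bt(500,60),bs(546,575)) if 0 else None
for k,a in dict(tl=(500,60),tr=(667,93),bl=(476,227),br=(646,260)).items():
  for b in ((487,451),(628,386),(693,503),(546,575)):
    X,r=tri(bt(*a),bs(*b))
    if r<2.5 and abs(X[2])<.03: print(k,np.round(X,4),r)
# mat corners in z
for a in((18,95),(230,22)):
  for b in ((122,335),(392,450),(303,600),(22,474)):
    X,r=tri(gt(*a),gs(*b))
    if r<2.5 and abs(X[2])<.03: print("mat",np.round(X,4),r)
# gauge bar top model
def G(q,L): 
    x,y,z,a=q;c,s=np.cos(a),np.sin(a);L=np.array(L,float)/1000
    return np.c_[x+c*L[:,0]-s*L[:,1],y+s*L[:,0]+c*L[:,1],z+L[:,2]]
Lt=[(59,11,42),(59,-11,42),(-59,11,42),(-59,-11,42)]
pt=np.array([gt(126,70),gt(171,57),gt(223,299),gt(269,285)])
Ls=[(59,-11,42),(59,11,42),(-59,11,42),(-59,-11,42)]
from itertools import permutations
ps=np.array([gs(323,457),gs(312,476),gs(105,402),gs(123,376)])
best=None
for a0 in(0,1.5,-1.5,3):
  for perm in ([0,1,2,3],[1,0,3,2]):
    f=lambda q:np.r_[(proj("top",G(q,Lt))-pt).ravel(),(proj("scene",G(q,Ls))-ps[perm]).ravel()]
    r=least_squares(f,[.55,0,0,a0])
    if best is None or r.cost<best.cost:best=r
print(best.x,np.round(best.fun,1))
E
```

```text
top [0.40204577 0.02039571 0.80560543]
scene [ 1.05274485 -0.44780356  0.9096399 ]
rim [ 0.4992 -0.2363  0.0485] 0.1523
tl [ 0.5486 -0.2063  0.0054] 0.3692121918570592
tr [ 0.5314 -0.2854  0.005 ] 0.1368794294141651
bl [ 0.4683 -0.1888  0.0056] 0.35888021313380136
br [ 0.4515 -0.2674  0.0064] 0.2119904674518125
mat [0.6382 0.0946 0.0013] 0.3107584447444083
mat [ 0.674  -0.0106  0.0021] 0.06123302586092905
[0.58487134 0.00869335 0.00455931 0.37323325] [-0.   0.3 -0.4 -0.7  0.2  0.6 -0.2 -0.4 -1.   1.7  0.5 -1.3  0.1 -0.5
 -0.1  0.3]
```

```bash
cat >> h.py <<'E'
from scipy.spatial.transform import Rotation as Ro
def go(x,y,z,psi):
    """delta from the present pose to tool-down pose with tool y at angle psi (deg)"""
    s=bot.observe();R=Ro.from_quat(s["tool_rot"]);p=np.radians(psi);c,n=np.cos(p),np.sin(p)
    T=Ro.from_matrix(np.array([[-n,c,0],[c,n,0],[0,0,-1]]))
    d=R.inv().apply(np.array([x,y,z])-s["tcp_pos"]);w=(R.inv()*T).as_rotvec()
    ya=R.as_matrix()[:,1]
    print("t",s["time"],"tcp",np.round(s["tcp_pos"],4),"psi",round(np.degrees(np.arctan2(ya[1],ya[0])),2),"tilt",np.round(R.as_matrix()[:2,2],4),"F",np.round(s["wrist_force"],1),"w",round(s["grip_width"],4))
    print("rows",np.ceil(max(np.linalg.norm(d)/.0625,np.degrees(np.linalg.norm(w))/10.7)),"delta",np.round(d/.2,4),"rot",np.round(w/np.pi,4))
E
python3 - <<'E'
from h import *
go(.304,.42,.24,27.5)
# pick check: yaw from top points only at z=44mm
f=lambda q:(proj("top",np.array([[q[0],q[1],.044],[q[2],q[3],.044]]))-np.array([up((148.5,63.5),(235,150)),up((246,292),(235,150))])).ravel()
r=least_squares(f,[.6,0,.5,0]).x;print(r,np.hypot(r[0]-r[2],r[1]-r[3]),np.arctan2(r[1]-r[3],r[0]-r[2]),(r[:2]+r[2:])/2)
E
```

```text
t 0.1 tcp [0.163  0.6286 0.2522] psi 75.46 tilt [-0.0006 -0.0023] F [-0.2  0.2  0.5] w 0.0853
rows 5.0 delta [-0.944  -0.8323  0.0632] rot [-0.0007  0.0003  0.2664]
[ 0.64021054  0.02988758  0.53056516 -0.01291398] 0.1177033619267585 0.3721716171030781 [0.58538785 0.0084868 ]
```

Request:
{"fn": "jog_arm", "kwargs": {"commands": [{"delta_pos":[-0.944,-0.832,0.063],"rot":[0,0,0.266]},{"delta_pos":[-0.944,-0.832,0.063],"rot":[0,0,0.266]},{"delta_pos":[-0.944,-0.832,0.063],"rot":[0,0,0.266]},{"delta_pos":[-0.944,-0.832,0.063],"rot":[0,0,0.266]},{"delta_pos":[-0.944,-0.832,0.063],"rot":[0,0,0.266]}], "jaw": -1}}

```text
time: 0.72
tcp_pos: [0.3081, 0.4148, 0.2406]
tool_rot: [0.524, 0.852, -0.001, 0.002]
wrist_force: [-1.1, 1.1, 0.3]
grip_width: 0.0855
gripper_force: 0.0
```

```bash
python3 -c "
from h import *
go(.445,.21,.22,-20.6)"
```

```text
t 0.725 tcp [0.3081 0.4148 0.2406] psi 26.76 tilt [ 0.0013 -0.0041] F [-1.1  1.1  0.3] w 0.0855
rows 5.0 delta [-1.2221  0.1502  0.1079] rot [0.0004 0.0014 0.2631]
```

Request:
{"fn": "jog_arm", "kwargs": {"commands": [{"delta_pos":[-0.98,0.12,0.09],"rot":[0,0,0.263]},{"delta_pos":[-0.98,0.12,0.09],"rot":[0,0,0.263]},{"delta_pos":[-0.98,0.12,0.09],"rot":[0,0,0.263]},{"delta_pos":[-0.98,0.12,0.09],"rot":[0,0,0.263]},{"delta_pos":[-0.98,0.12,0.09],"rot":[0,0,0.263]}]}}

```text
time: 1.35
tcp_pos: [0.4168, 0.2561, 0.2224]
tool_rot: [0.82, 0.572, -0.001, 0.0]
wrist_force: [0.2, 0.4, -0.5]
grip_width: 0.0854
gripper_force: 0.0
```

```bash
python3 -c "
from h import *
go(.585,.0086,.17,-68.7)"
```

```text
t 1.35 tcp [0.4168 0.2561 0.2224] psi -20.17 tilt [-0.0005 -0.0013] F [ 0.2  0.4 -0.5] w 0.0854
rows 5.0 delta [-0.8713  1.2161  0.263 ] rot [2.000e-04 4.000e-04 2.696e-01]
```

Request:
{"fn": "jog_arm", "kwargs": {"commands": [{"delta_pos":[-0.716,1,0.216],"rot":[0,0,0.2696]},{"delta_pos":[-0.716,1,0.216],"rot":[0,0,0.2696]},{"delta_pos":[-0.716,1,0.216],"rot":[0,0,0.2696]},{"delta_pos":[-0.716,1,0.216],"rot":[0,0,0.2696]},{"delta_pos":[-0.716,1,0.216],"rot":[0,0,0.2696]}]}}

```text
time: 1.98
tcp_pos: [0.5576, 0.0488, 0.1789]
tool_rot: [0.983, 0.182, -0.0, 0.003]
wrist_force: [-1.0, 1.5, 0.3]
grip_width: 0.0859
gripper_force: 0.0
```

```bash
python3 -c "
from h import *
go(.585,.0086,.15,-68.7)"
```

```text
t 1.975 tcp [0.5576 0.0488 0.1789] psi -69.07 tilt [ 0.0008 -0.0052] F [-1.   1.5  0.3] w 0.0859
rows 1.0 delta [0.0565 0.2359 0.1459] rot [ 0.0016  0.0004 -0.002 ]
```

Request:
{"fn": "jog_arm", "kwargs": {"commands": [{"delta_pos":[0.0565,0.236,0.146],"rot":[0,0,0]},{"delta_pos":[0.0565,0.236,0.146],"rot":[0,0,0]},{"delta_pos":[0.0565,0.236,0.146],"rot":[0,0,0]},{"delta_pos":[0.0565,0.236,0.146],"rot":[0,0,0]}]}}

```text
time: 2.48
tcp_pos: [0.5838, 0.0174, 0.1506]
tool_rot: [0.982, 0.189, 0.0, -0.001]
wrist_force: [0.9, -0.2, -0.4]
grip_width: 0.0853
gripper_force: 0.0
```

```bash
python3 -c "
from h import *
import cv2
go(.585,.0086,.073,-68.7)
a=bot.grab_frame('top');b=bot.grab_frame('scene')
r=lambda im,x,y:cv2.resize(im[y:y+75,x:x+100],None,fx=4,fy=4,interpolation=cv2.INTER_CUBIC)
cv2.imwrite('pics/a1.png',np.hstack([r(a,235,150),r(b,240,190)]))"
```

```text
t 2.475 tcp [0.5838 0.0174 0.1506] psi -68.18 tilt [0.0001 0.0011] F [ 0.9 -0.2 -0.4] w 0.0853
rows 2.0 delta [-0.0109  0.0437  0.3881] rot [-0.0003 -0.0002  0.0029]
```

View pics/a1.png

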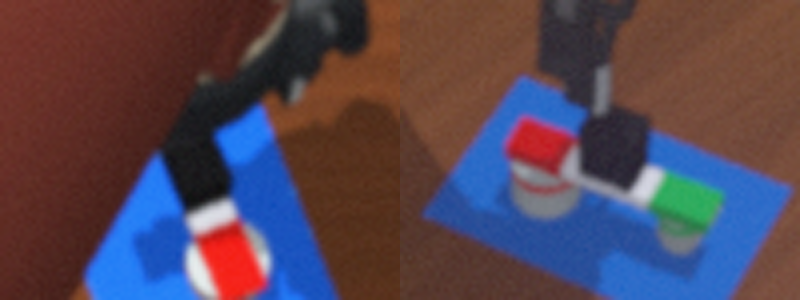

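The gauge is undisturbed, with the fingers above the grip block at right crop (600,90). I'll descend straight down with a small correction.

Request:
{"fn": "jog_arm", "kwargs": {"commands": [{"delta_pos":[-0.011,0.044,0.1],"rot":[0,0,-0.003]},{"delta_pos":[-0.011,0.044,0.2],"rot":[0,0,-0.003]},{"delta_pos":[-0.011,0.044,0.3],"rot":[0,0,-0.003]},{"delta_pos":[-0.011,0.044,0.38],"rot":[0,0,-0.003]},{"delta_pos":[-0.011,0.044,0.388],"rot":[0,0,-0.003]}]}}

```text
time: 3.2
tcp_pos: [0.5845, 0.0076, 0.0719]
tool_rot: [0.981, 0.193, -0.001, -0.0]
wrist_force: [0.3, -0.1, -0.3]
grip_width: 0.0858
gripper_force: 0.0
```

Request:
{"fn": "jog_arm", "kwargs": {"commands": [{"delta_pos":[0,0,0]},{"delta_pos":[0,0,0]}]}}

```text
$.commands[0]: bad value
```

```bash
python3 -c "
from h import *
go(.585,.0086,.073,-68.7)"
```

```text
t 3.2 tcp [0.5845 0.0076 0.0719] psi -67.71 tilt [-0.002   0.0003] F [ 0.3 -0.1 -0.3] w 0.0858
rows 1.0 delta [ 0.0043 -0.0036 -0.0057] rot [-0.0003  0.0006  0.0055]
```

Request:
{"fn": "jog_arm", "kwargs": {"commands": [{"delta_pos":[0.004,-0.004,-0.006],"rot":[0,0,0.0055]},{"delta_pos":[0.004,-0.004,-0.006],"rot":[0,0,0.0055]}]}}

```text
time: 3.45
tcp_pos: [0.5863, 0.0082, 0.0748]
tool_rot: [0.983, 0.185, 0.001, 0.0]
wrist_force: [0.0, 0.2, 0.4]
grip_width: 0.0851
gripper_force: 0.0
```

Request:
{"fn": "jog_arm", "kwargs": {"commands": [{"delta_pos":[0,0,0],"rot":[0,0,0]},{"delta_pos":[0,0,0],"rot":[0,0,0]},{"delta_pos":[0,0,0],"rot":[0,0,0]},{"delta_pos":[0,0,0],"rot":[0,0,0]},{"delta_pos":[0,0,0],"rot":[0,0,0]}], "jaw": 1}}

```text
time: 4.08
tcp_pos: [0.5856, 0.008, 0.074]
tool_rot: [0.983, 0.184, 0.0, 0.0]
wrist_force: [0.2, 0.5, 1.6]
grip_width: 0.0232
gripper_force: 58.8
```

```bash
python3 -c "
from h import *
go(.585,.0086,.15,-68.7)"
```

```text
t 4.075 tcp [0.5856 0.008  0.074 ] psi -68.74 tilt [ 0.0001 -0.    ] F [0.2 0.5 1.6] w 0.0232
rows 2.0 delta [-0.0019 -0.0037 -0.3798] rot [ 0.     -0.     -0.0002]
```

Request:
{"fn": "jog_arm", "kwargs": {"commands": [{"delta_pos":[0,0,-0.1],"rot":[0,0,0]},{"delta_pos":[0,0,-0.25],"rot":[0,0,0]},{"delta_pos":[0,0,-0.4],"rot":[0,0,0]},{"delta_pos":[0,0,-0.45],"rot":[0,0,0]},{"delta_pos":[0,0,-0.45],"rot":[0,0,0]}]}}

```text
time: 4.7
tcp_pos: [0.5854, 0.0083, 0.1636]
tool_rot: [0.983, 0.185, -0.0, -0.0]
wrist_force: [-0.8, -0.1, -2.5]
grip_width: 0.0234
gripper_force: 59.0
```

```bash
python3 -c "
from h import *
go(.4622,-.2510,.165,-68.7)"
```

```text
t 4.7 tcp [0.5854 0.0083 0.1636] psi -68.73 tilt [-0.0002  0.0002] F [-0.8 -0.1 -2.5] w 0.0234
rows 5.0 delta [-1.0444  0.9846 -0.007 ] rot [-0.0001  0.     -0.0001]
```

Wrist force −2.5 N means the 0.25 kg gauge is lifted. Next is the carry.

Request:
{"fn": "jog_arm", "kwargs": {"commands": [{"delta_pos":[-0.12,0.12,-0.01],"rot":[0,0,0]},{"delta_pos":[-0.3,0.3,-0.01],"rot":[0,0,0]},{"delta_pos":[-0.5,0.5,-0.01],"rot":[0,0,0]},{"delta_pos":[-0.7,0.68,-0.01],"rot":[0,0,0]},{"delta_pos":[-0.85,0.8,-0.01],"rot":[0,0,0]}]}}

```text
time: 5.32
tcp_pos: [0.4828, -0.2049, 0.1646]
tool_rot: [0.983, 0.183, -0.002, -0.0]
wrist_force: [0.8, -0.4, -2.7]
grip_width: 0.0234
gripper_force: 59.2
```

```bash
python3 -c "
from h import *
go(.4622,-.2510,.15,-68.7)"
```

```text
t 5.325 tcp [ 0.4828 -0.2049  0.1646] psi -68.91 tilt [-0.0031 -0.0003] F [ 0.8 -0.4 -2.7] w 0.0234
rows 1.0 delta [-0.1788  0.178   0.0732] rot [-0.0003  0.0009 -0.0011]
```

Request:
{"fn": "jog_arm", "kwargs": {"commands": [{"delta_pos":[-0.14,0.13,0.03],"rot":[0,0,0]},{"delta_pos":[-0.194,0.185,0.07],"rot":[0,0,0]},{"delta_pos":[-0.194,0.185,0.08],"rot":[0,0,0]},{"delta_pos":[-0.194,0.185,0.08],"rot":[0,0,0]},{"delta_pos":[-0.194,0.185,0.08],"rot":[0,0,0]}]}}

```text
time: 5.95
tcp_pos: [0.4632, -0.2498, 0.1497]
tool_rot: [0.983, 0.186, 0.0, -0.0]
wrist_force: [1.2, -0.2, -2.5]
grip_width: 0.0229
gripper_force: 59.2
```

```bash
python3 -c "
from h import *
import cv2
go(.4622,-.2510,.135,-68.7)
a=bot.grab_frame('top');b=bot.grab_frame('scene')
r=lambda im,x,y:cv2.resize(im[y:y+150,x:x+100],None,fx=4,fy=4,interpolation=cv2.INTER_CUBIC)
cv2.imwrite('pics/top1.png',a);cv2.imwrite('pics/scene1.png',b)
cv2.imwrite('pics/a2.png',np.hstack([r(a,370,170),r(b,120,190)]))"
```

```text
t 5.95 tcp [ 0.4632 -0.2498  0.1497] psi -68.59 tilt [-0.0001  0.0008] F [ 1.2 -0.2 -2.5] w 0.0229
rows 1.0 delta [-0.0068  0.0037  0.0734] rot [-0.0003 -0.0001  0.0006]
```

View pics/a2.png

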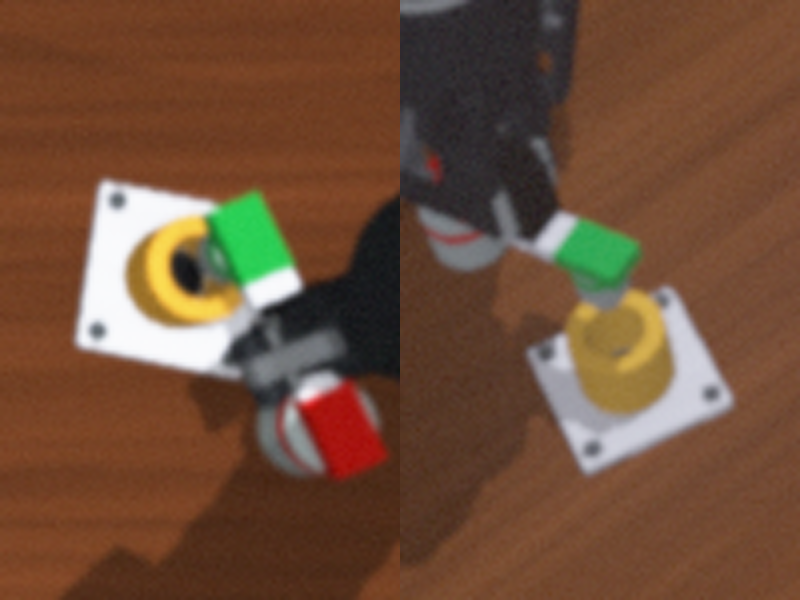

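The top crop shows the green end at (235,200), above the bushing's inner bore. The scene crop shows the prong above the mouth. I'll check the bar end corners numerically.

```bash
python3 - <<'E'
from h import *
def G(x,y,z,a,L):
    L=np.array(L)/1000.;c,s=np.cos(a),np.sin(a);return np.c_[x+c*L[:,0]-s*L[:,1],y+s*L[:,0]+c*L[:,1],z+L[:,2]]
L=[(59,11,42),(59,-11,42),(-59,11,42),(-59,-11,42)]
X=G(.4632,-.2498,.0777,np.radians(21.4),L)
print("top pred",((proj("top",X)-[370,170]+.5)*4-.5).round())
X=G(.4632,-.2498,.0777,np.radians(21.4),L[:2])
print("scene pred",((proj("scene",X)-[120,190]+.5)*4-.5).round()+[400,0])
print("rim",((proj("top",[.4995,-.2365,.05])-[370,170]+.5)*4-.5),((proj("scene",[.4995,-.2365,.05])-[120,190]+.5)*4-.5)+[400,0])
E
```

```text
top pred [[210. 211.]
 [257. 191.]
 [340. 479.]
 [388. 457.]]
scene pred [[641. 245.]
 [614. 280.]]
rim [[201.95816472 267.6795402 ]] [[614.89579331 328.88007192]]
```

Request:
{"fn": "jog_arm", "kwargs": {"commands": [{"delta_pos":[-0.007,0.004,0.05],"rot":[0,0,0]},{"delta_pos":[-0.007,0.004,0.09],"rot":[0,0,0]},{"delta_pos":[-0.007,0.004,0.12],"rot":[0,0,0]},{"delta_pos":[-0.007,0.004,0.15],"rot":[0,0,0]},{"delta_pos":[-0.007,0.004,0.15],"rot":[0,0,0]}]}}

```text
time: 6.68
tcp_pos: [0.4611, -0.2523, 0.1193]
tool_rot: [0.983, 0.184, -0.0, -0.0]
wrist_force: [-0.2, -0.5, -1.8]
grip_width: 0.0231
gripper_force: 59.2
```

```bash
python3 -c "
from h import *
go(.4622,-.2510,.095,-68.7)"
```

```text
t 6.675 tcp [ 0.4611 -0.2523  0.1193] psi -68.75 tilt [-0.0011  0.0006] F [-0.2 -0.5 -1.8] w 0.0231
rows 1.0 delta [ 0.0075 -0.0041  0.1217] rot [-0.0003  0.0003 -0.0003]
```

Request:
{"fn": "jog_arm", "kwargs": {"commands": [{"delta_pos":[0.005,-0.003,0.03],"rot":[0,0,0]},{"delta_pos":[0.005,-0.003,0.06],"rot":[0,0,0]},{"delta_pos":[0.005,-0.003,0.09],"rot":[0,0,0]},{"delta_pos":[0.005,-0.003,0.11],"rot":[0,0,0]},{"delta_pos":[0.005,-0.003,0.12],"rot":[0,0,0]}]}}

```text
time: 7.3
tcp_pos: [0.462, -0.2516, 0.0956]
tool_rot: [0.983, 0.184, -0.0, -0.0]
wrist_force: [0.4, -0.4, -3.3]
grip_width: 0.0231
gripper_force: 59.2
```

```bash
python3 -c "
from h import *
go(.4622,-.2510,.088,-68.7);print(bot.observe()['wrist_torque'])"
```

```text
t 7.3 tcp [ 0.462  -0.2516  0.0956] psi -68.74 tilt [-0.0004  0.0001] F [ 0.4 -0.4 -3.3] w 0.0231
rows 1.0 delta [ 0.0019 -0.0023  0.038 ] rot [-0.0001  0.0001 -0.0002]
[-0.02551504  0.02248806  0.00489401]
```

Entering freely. I'll creep to the rim.

Request:
{"fn": "jog_arm", "kwargs": {"commands": [{"delta_pos":[0.001,-0.001,0.01],"rot":[0,0,0]},{"delta_pos":[0.001,-0.001,0.02],"rot":[0,0,0]},{"delta_pos":[0.001,-0.001,0.028],"rot":[0,0,0]},{"delta_pos":[0.001,-0.001,0.032],"rot":[0,0,0]},{"delta_pos":[0.001,-0.001,0.032],"rot":[0,0,0]}]}}

```text
time: 7.92
tcp_pos: [0.4622, -0.2514, 0.09]
tool_rot: [0.983, 0.184, 0.0, -0.0]
wrist_force: [-0.9, 1.1, 3.0]
grip_width: 0.0232
gripper_force: 59.9
```

```bash
python3 -c "
from h import *
go(.4622,-.2510,.088,-68.7);print(bot.observe()['wrist_torque'])"
```

```text
t 7.925 tcp [ 0.4622 -0.2514  0.09  ] psi -68.75 tilt [0.0003 0.0002] F [-0.9  1.1  3. ] w 0.0232
rows 1.0 delta [ 0.0005 -0.0017  0.0098] rot [-0.     -0.0001 -0.0003]
[0.26561593 0.16939747 0.07021235]
```

Contact came at TCP z = 0.090, the expected home height. I'll press a bit more to confirm.

Request:
{"fn": "jog_arm", "kwargs": {"commands": [{"delta_pos":[0,0,0.006],"rot":[0,0,0]},{"delta_pos":[0,0,0.01],"rot":[0,0,0]},{"delta_pos":[0,0,0.01],"rot":[0,0,0]},{"delta_pos":[0,0,0.01],"rot":[0,0,0]}]}}

```text
time: 8.43
tcp_pos: [0.4622, -0.2514, 0.0898]
tool_rot: [0.983, 0.184, 0.001, -0.0]
wrist_force: [-4.8, 2.7, 17.4]
grip_width: 0.0236
gripper_force: 61.9
```

```bash
python3 -c "
from h import *
go(.4622,-.2510,.088,-68.7);print(bot.observe()['wrist_torque'])"
```

```text
t 8.425 tcp [ 0.4622 -0.2514  0.0898] psi -68.75 tilt [0.0017 0.0011] F [-4.8  2.7 17.4] w 0.0236
rows 1.0 delta [ 0.0008 -0.002   0.009 ] rot [-0.0001 -0.0006 -0.0003]
[0.81463273 0.64684948 0.09219105]
```

Fully home: 17 N, and it won't go lower. Drawing out.

Request:
{"fn": "jog_arm", "kwargs": {"commands": [{"delta_pos":[0,0,-0.05],"rot":[0,0,0]},{"delta_pos":[0,0,-0.12],"rot":[0,0,0]},{"delta_pos":[0,0,-0.2],"rot":[0,0,0]},{"delta_pos":[0,0,-0.28],"rot":[0,0,0]},{"delta_pos":[0,0,-0.33],"rot":[0,0,0]}]}}

```text
time: 9.05
tcp_pos: [0.4626, -0.2515, 0.1549]
tool_rot: [0.983, 0.185, 0.001, 0.001]
wrist_force: [-0.7, -0.2, -2.5]
grip_width: 0.0233
gripper_force: 59.0
```

```bash
python3 -c "
from h import *
go(.5368,-.2220,.15,-68.7)"
```

```text
t 9.05 tcp [ 0.4626 -0.2515  0.1549] psi -68.73 tilt [ 0.0013 -0.0009] F [-0.7 -0.2 -2.5] w 0.0233
rows 2.0 delta [ 0.3992 -0.0032  0.0248] rot [ 0.0004 -0.0003 -0.0002]
```

Request:
{"fn": "jog_arm", "kwargs": {"commands": [{"delta_pos":[0.15,-0.003,0],"rot":[0,0,0]},{"delta_pos":[0.3,-0.003,0],"rot":[0,0,0]},{"delta_pos":[0.398,-0.003,0],"rot":[0,0,0]},{"delta_pos":[0.398,-0.003,0],"rot":[0,0,0]},{"delta_pos":[0.398,-0.003,0],"rot":[0,0,0]}]}}

```text
time: 9.68
tcp_pos: [0.5349, -0.2226, 0.1535]
tool_rot: [0.983, 0.184, -0.001, 0.0]
wrist_force: [-0.1, -0.1, -1.7]
grip_width: 0.0233
gripper_force: 59.2
```

```bash
python3 - <<'E'
from h import *
import cv2
go(.5368,-.2220,.126,-68.7)
a=bot.grab_frame('top');b=bot.grab_frame('scene')
r=lambda im,x,y:cv2.resize(im[y:y+150,x:x+100],None,fx=4,fy=4,interpolation=cv2.INTER_CUBIC)
cv2.imwrite('pics/a3.png',np.hstack([r(a,370,120),r(b,120,190)]))
s=bot.observe();t=s["tcp_pos"];an=np.radians(21.3);c,n=np.cos(an),np.sin(an)
L=np.array([(59,11,42),(59,-11,42),(-59,11,42),(-59,-11,42)])/1000
X=np.c_[t[0]+c*L[:,0]-n*L[:,1],t[1]+n*L[:,0]+c*L[:,1],t[2]-.072+L[:,2]]
print(((proj("top",X)-[370,120]+.5)*4-.5).round());print(((proj("scene",X)-[120,190]+.5)*4-.5).round()+[400,0])
E
```

```text
t 9.675 tcp [ 0.5349 -0.2226  0.1535] psi -68.81 tilt [-0.0016 -0.0004] F [-0.1 -0.1 -1.7] w 0.0233
rows 1.0 delta [0.0103 0.001  0.1376] rot [-0.0001  0.0005 -0.0006]
[[134. 242.]
 [181. 223.]
 [260. 501.]
 [308. 480.]]
[[779. 303.]
 [753. 339.]
 [565. 210.]
 [537. 244.]]
```

View pics/a3.png

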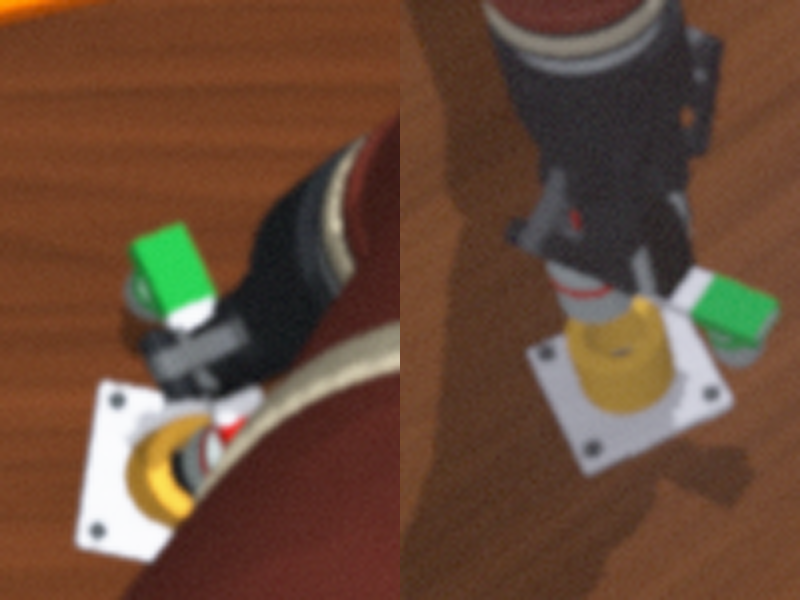

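The gauge sits squarely: green corners in the top crop at (130,242) and (181,222) match the prediction. Red prong is over the mouth in the scene crop (595,310). Lowering.

Request:
{"fn": "jog_arm", "kwargs": {"commands": [{"delta_pos":[0.007,0,0.05],"rot":[0,0,0]},{"delta_pos":[0.007,0,0.09],"rot":[0,0,0]},{"delta_pos":[0.007,0,0.12],"rot":[0,0,0]},{"delta_pos":[0.007,0,0.135],"rot":[0,0,0]},{"delta_pos":[0.007,0,0.135],"rot":[0,0,0]}]}}

```text
time: 10.4
tcp_pos: [0.5374, -0.2214, 0.1262]
tool_rot: [0.983, 0.184, -0.0, -0.0]
wrist_force: [-0.1, -0.1, -2.4]
grip_width: 0.0236
gripper_force: 59.2
```

```bash
python3 -c "
from h import *
go(.5368,-.2220,.120,-68.7)"
```

```text
t 10.4 tcp [ 0.5374 -0.2214  0.1262] psi -68.74 tilt [-0.0005  0.0001] F [-0.1 -0.1 -2.4] w 0.0236
rows 1.0 delta [-0.004   0.0018  0.0312] rot [-0.0001  0.0001 -0.0002]
```

Request:
{"fn": "jog_arm", "kwargs": {"commands": [{"delta_pos":[-0.003,0.002,0.008],"rot":[0,0,0]},{"delta_pos":[-0.003,0.002,0.016],"rot":[0,0,0]},{"delta_pos":[-0.003,0.002,0.022],"rot":[0,0,0]},{"delta_pos":[-0.003,0.002,0.026],"rot":[0,0,0]},{"delta_pos":[-0.003,0.002,0.026],"rot":[0,0,0]}]}}

```text
time: 11.02
tcp_pos: [0.5373, -0.2219, 0.1219]
tool_rot: [0.983, 0.184, 0.0, -0.0]
wrist_force: [0.3, 1.5, 3.8]
grip_width: 0.0234
gripper_force: 59.9
```

```bash
python3 -c "
from h import *
go(.5368,-.2220,.120,-68.7)"
```

```text
t 11.025 tcp [ 0.5373 -0.2219  0.1219] psi -68.74 tilt [0.0006 0.0002] F [0.3 1.5 3.8] w 0.0234
rows 1.0 delta [-0.0024 -0.0006  0.0096] rot [ 0.     -0.0002 -0.0002]
```

Contact on the rim at z = 0.122. Pressing to confirm the refusal.

Request:
{"fn": "jog_arm", "kwargs": {"commands": [{"delta_pos":[0,0,0.006],"rot":[0,0,0]},{"delta_pos":[0,0,0.01],"rot":[0,0,0]},{"delta_pos":[0,0,0.01],"rot":[0,0,0]},{"delta_pos":[0,0,0.01],"rot":[0,0,0]},{"delta_pos":[0,0,0.01],"rot":[0,0,0]}]}}

```text
time: 11.65
tcp_pos: [0.5377, -0.2219, 0.1217]
tool_rot: [0.983, 0.185, 0.001, -0.0]
wrist_force: [-2.6, 3.1, 13.3]
grip_width: 0.0233
gripper_force: 61.2
```

```bash
python3 -c "
from h import *
go(.5368,-.2220,.16,-68.7)"
```

```text
t 11.65 tcp [ 0.5377 -0.2219  0.1217] psi -68.72 tilt [0.0022 0.0009] F [-2.6  3.1 13.3] w 0.0233
rows 1.0 delta [-0.0041 -0.0011 -0.1916] rot [-0.     -0.0008 -0.0001]
```

No-go refused: about 16 N with no descent. Lift and carry back.

Request:
{"fn": "jog_arm", "kwargs": {"commands": [{"delta_pos":[0,0,-0.05],"rot":[0,0,0]},{"delta_pos":[0,0,-0.12],"rot":[0,0,0]},{"delta_pos":[0,0,-0.2],"rot":[0,0,0]},{"delta_pos":[0,0,-0.23],"rot":[0,0,0]}]}}

```text
time: 12.15
tcp_pos: [0.5377, -0.2225, 0.1668]
tool_rot: [0.983, 0.184, 0.001, 0.001]
wrist_force: [-0.3, -0.8, -2.4]
grip_width: 0.0231
gripper_force: 59.0
```

```bash
python3 -c "
from h import *
go(.583,.010,.155,-68.7)"
```

```text
t 12.15 tcp [ 0.5377 -0.2225  0.1668] psi -68.74 tilt [ 0.0022 -0.0014] F [-0.3 -0.8 -2.4] w 0.0231
rows 4.0 delta [ 0.6325 -1.0016  0.058 ] rot [ 0.0007 -0.0005 -0.0002]
```

Request:
{"fn": "jog_arm", "kwargs": {"commands": [{"delta_pos":[0.1,-0.15,0],"rot":[0,0,0]},{"delta_pos":[0.24,-0.37,0],"rot":[0,0,0]},{"delta_pos":[0.38,-0.6,0],"rot":[0,0,0]},{"delta_pos":[0.52,-0.83,0.02],"rot":[0,0,0]},{"delta_pos":[0.6,-0.95,0.03],"rot":[0,0,0]}]}}

```text
time: 12.78
tcp_pos: [0.5802, 0.0035, 0.1587]
tool_rot: [0.982, 0.187, -0.0, -0.001]
wrist_force: [0.9, 0.3, -3.0]
grip_width: 0.0233
gripper_force: 59.3
```

Request:
{"fn": "jog_arm", "kwargs": {"commands": [{"delta_pos":[0.03,-0.05,0.1],"rot":[0,0,0]},{"delta_pos":[0.03,-0.05,0.2],"rot":[0,0,0]},{"delta_pos":[0.03,-0.05,0.25],"rot":[0,0,0]},{"delta_pos":[0.03,-0.05,0.25],"rot":[0,0,0]}]}}

```text
time: 13.28
tcp_pos: [0.5812, 0.0086, 0.1083]
tool_rot: [0.983, 0.183, -0.001, 0.0]
wrist_force: [0.3, 0.4, -1.8]
grip_width: 0.0229
gripper_force: 59.3
```

```bash
python3 -c "
from h import *
go(.583,.010,.0755,-68.7)"
```

```text
t 13.275 tcp [0.5812 0.0086 0.1083] psi -68.88 tilt [-0.0024 -0.001 ] F [ 0.3  0.4 -1.8] w 0.0229
rows 1.0 delta [ 0.0115 -0.0032  0.1638] rot [ 0.      0.0008 -0.001 ]
```

Request:
{"fn": "jog_arm", "kwargs": {"commands": [{"delta_pos":[0,0,0.06],"rot":[0,0,0]},{"delta_pos":[0,0,0.11],"rot":[0,0,0]},{"delta_pos":[0,0,0.145],"rot":[0,0,0]},{"delta_pos":[0,0,0.155],"rot":[0,0,0]},{"delta_pos":[0,0,0.16],"rot":[0,0,0]}]}}

```text
time: 13.9
tcp_pos: [0.5821, 0.01, 0.0773]
tool_rot: [0.983, 0.184, 0.0, 0.0]
wrist_force: [0.5, 0.3, -1.6]
grip_width: 0.023
gripper_force: 59.4
```

```bash
python3 -c "
from h import *
go(.583,.010,.074,-68.7)"
```

```text
t 13.9 tcp [0.5821 0.01   0.0773] psi -68.74 tilt [ 0.0002 -0.0002] F [ 0.5  0.3 -1.6] w 0.023
rows 1.0 delta [0.004  0.0016 0.0166] rot [ 0.0001 -0.     -0.0002]
```

Request:
{"fn": "jog_arm", "kwargs": {"commands": [{"delta_pos":[0,0,0.006],"rot":[0,0,0]},{"delta_pos":[0,0,0.012],"rot":[0,0,0]},{"delta_pos":[0,0,0.017],"rot":[0,0,0]},{"delta_pos":[0,0,0.019],"rot":[0,0,0]},{"delta_pos":[0,0,0.019],"rot":[0,0,0]}]}}

```text
time: 14.52
tcp_pos: [0.582, 0.0101, 0.0741]
tool_rot: [0.983, 0.184, 0.0, -0.0]
wrist_force: [-1.9, 0.8, 4.5]
grip_width: 0.0231
gripper_force: 60.1
```

```bash
python3 -c "
from h import *
go(.583,.010,.074,-68.7)"
```

```text
t 14.525 tcp [0.582  0.0101 0.0741] psi -68.74 tilt [0.0002 0.0003] F [-1.9  0.8  4.5] w 0.0231
rows 1.0 delta [0.0045 0.0021 0.0007] rot [-0.0001 -0.0001 -0.0002]
```

Standing on the mat with light contact. Release, then retreat upward.

Request:
{"fn": "jog_arm", "kwargs": {"commands": [{"delta_pos":[0,0,0],"rot":[0,0,0]},{"delta_pos":[0,0,0],"rot":[0,0,0]},{"delta_pos":[0,0,0],"rot":[0,0,0]},{"delta_pos":[0,0,0],"rot":[0,0,0]},{"delta_pos":[0,0,0],"rot":[0,0,0]}], "jaw": -1}}

```text
time: 15.15
tcp_pos: [0.582, 0.0101, 0.0735]
tool_rot: [0.983, 0.184, -0.0, 0.0]
wrist_force: [-0.0, -0.4, 0.4]
grip_width: 0.0852
gripper_force: 0.0
```

Request:
{"fn": "jog_arm", "kwargs": {"commands": [{"delta_pos":[0,0,-0.06],"rot":[0,0,0]},{"delta_pos":[0,0,-0.15],"rot":[0,0,0]},{"delta_pos":[0,0,-0.3],"rot":[0,0,0]},{"delta_pos":[0,0,-0.5],"rot":[0,0,0]},{"delta_pos":[0,0,-0.7],"rot":[0,0,0]}]}}

```text
time: 15.78
tcp_pos: [0.582, 0.0099, 0.2162]
tool_rot: [0.983, 0.184, 0.001, 0.0]
wrist_force: [0.7, -0.1, -0.5]
grip_width: 0.0854
gripper_force: 0.0
```

Request:
{"fn": "jog_arm", "kwargs": {"commands": [{"delta_pos":[0,0,0],"rot":[0,0,0]},{"delta_pos":[0,0,0],"rot":[0,0,0]},{"delta_pos":[0,0,0],"rot":[0,0,0]}]}}

```text
time: 16.15
tcp_pos: [0.5812, 0.0104, 0.2125]
tool_rot: [0.983, 0.185, -0.001, -0.0]
wrist_force: [-0.3, -0.8, 0.1]
grip_width: 0.0852
gripper_force: 0.0
```

```bash
python3 -c "
from h import *
import cv2
go(.583,.010,.074,-68.7)
cv2.imwrite('pics/end.png',bot.grab_frame('scene'))"
```

```text
t 16.15 tcp [0.5812 0.0104 0.2125] psi -68.73 tilt [-0.0025  0.0002] F [-0.3 -0.8  0.1] w 0.0852
rows 3.0 delta [0.0093 0.006  0.6925] rot [-0.0003  0.0007 -0.0002]
```

View pics/end.png

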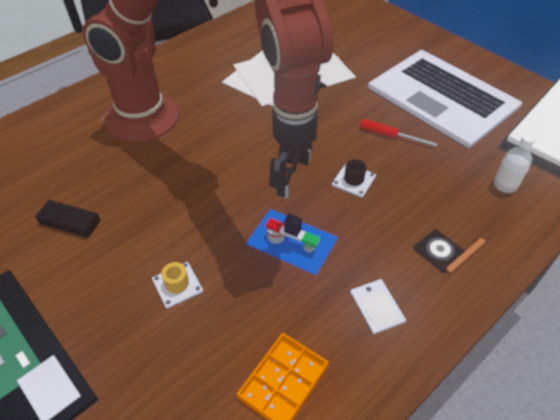

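The gauge stands upright on the mat at about (292,232), the gripper is clear above it, and both bases are in place. Handing in.

```bash
python3 -c "
from bench import bot
print(bot.hand_in())"
```

```text
the job is handed in; nothing more can be done
None
```

The job is done and handed in at about 16 s: the go prong went fully home in the brass bushing, the no-go prong was refused at its mouth, and the gauge is back upright on its blue mat, released, with the black bushing untouched.

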